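Lay the window stand down on its tilting rest

TASK

The underside of the window stand has to be reached, so lay the stand down on its tilting rest, without gripping or lifting it. With the fingertips, first gently push the upright stand across the worktop until the front edge of its foot stands square against the stop bar of the rest; then slowly push its post over the bar, staying with it, so that the stand tips onto its side and the post comes to lie gently in the saddle. Do not let the stand topple, fall back or drop hard, do not disturb the other things on the worktop, and leave the stand lying there untouched.

Things in the scene. Friction and masses are not known exactly. Their poses are not given: they have to be found in the camera images.
- stand: window stand, loose, bare steel, about 0.45 kg, 186 mm high: flat foot 100 mm long (its x) by 70 mm wide, round post, round window holder on top. Origin: centre of the foot's underside; x points to the front edge (the one it tips over), z up the post. The foot is 8 mm thick, but 22 mm thick and 54 mm wide from its rear edge (x = -50 mm) to x = +20 mm: a rear face 22 mm tall.
- foot_front (a point): middle of the front lower edge of the stand's foot, 50 mm ahead of the stand's origin. The foot is heavy (mass centre of the stand 48 mm behind this edge and 24 mm up): let go before about 63 degrees of tilt over this edge the stand falls back upright; beyond, it goes on by itself and comes to lie at about 75 degrees.
- post_mid (a point): point on the axis of the stand's post, 110 mm above the foot's underside and 13 mm ahead of the stand's origin. The post is 16 mm across, bare from 34 to 138 mm above the underside (a collar 26 mm across below, a clamp block 18 mm wide above).
- window (a point): centre of the window holder at the top of the stand, 166 mm above the foot's underside, 13 mm ahead of its origin: a disc 40 mm across and 12 mm thick, facing along the stand's x
- rest: tilting rest, fixed on the worktop, plain metal: plate 115 mm long, with a low stop bar (7 mm high, 110 mm wide) across its near end and an upright saddle near its far end. Origin: middle of the bar's outer face, at worktop height; x points from bar to saddle, the way the stand is tipped. The stand starts upright in front of the bar, facing it within 0.2 rad, 3 to 7 cm short of it.
- saddle (a point): middle of the bottom of the saddle's notch, 95 mm from the bar's outer face, 53 mm above the worktop. The notch is open at the top, about 40 mm wide at its black rubber bottom, flaring to 70 mm at 88 mm height; the saddle is 14 mm thick
- vial: bystander: small glass vial with a black cap, 25 mm across, 50 mm high; origin under its centre
- hex_key: bystander: hex key 84 mm long, lying beside the rest
- tweezers: bystander: metal tweezers 124 mm long, lying beside the rest
- powder_jar: bystander: amber jar with a black cap, 62 mm across, 94 mm high; origin under its centre
- liquid_cell: bystander: small two-plate cell with brass nuts, 60 x 38 x 30 mm
- drying_pot: bystander: white pot with a screw lid, 57 mm across, 69 mm high

How it is judged:
By the outcome, as a careful person would: the job done as asked, in the order asked, and still so for the second after the job is handed in, with the robot touching nothing.
It also fails if it takes over 53 s, if anything falls off the work surface, if the arm or the gripper's body presses on something with over 40 N, if the wrist force passes 120 N, or if a joint passes its speed limit or range.

ROBOT

A 7-joint arm with a two-finger parallel gripper is mounted at the origin on a cart in front of the work surface, level with it; the furniture and walls round the work are solid. World frame = base frame: x ahead of the robot, y to its left, z up, the work surface at z = 0. Lengths are in m, angles in rad, forces in N, time in s.
With the tool pointing down it reaches from about 0.425 to 0.875 m from the base axis. Payload 4.7 kg.
Tool frame: the origin (TCP) lies midway between the tips of the shut fingers; the grasp point (between the pads) lies 19 mm behind it; z points along the fingers, y is the line along which they close (so a half turn about z gives the same grasp; the last joint's range is limited). The gripper opens to 87 mm and grips with 3 to 60 N. Pads are 19 mm wide; open, the fingers measure 117 mm over their backs; the gripper's body (75 mm by 190 mm) begins 51 mm behind the grasp point.
Start: joints at [1.192, 0.321, -0.07, 1.45, 0.023, 1.371, -0.057], TCP at [0.249, -0.601, 0.223] pointing down, gripper open.
Joint ranges: [-2.86, 2.86], [-0.3, 2.09], [-1.38, 1.24], [0.06, 2.45], [-1.56, 4.7], [0.09, 2.05], [-2.69, 2.69]. Speed limits (rad/s): [2.57, 2.57, 3.14, 3.14, 3.14, 3.14, 3.14].

INTERFACE

Orientations are given as a unit quaternion [x, y, z, w].
In Python, from station import arm gives the robot as it stands.
- The arm moves only by the tool carry_out, never from a script. Its argument "motion" is text: rows parted by semicolons, each of 7 numbers parted by spaces: the shift along the tool's x, y, z in mm, then the turn, a rotation vector about the tool's x, y, z in degrees, then the finger opening in mm, from 0 to 87. A call has 1 to 12 rows; each row shifts and turns the commanded pose from where the row before left it, along the tool's axes as they then stand; what a row does not reach is not made up. A row lasts 1/8 s, in which the tool goes at most 62.5 mm and 10.7 degrees, less where a joint would pass 70% of its speed; a pose out of reach is approached as far as the arm can. A call is refused whole if a number of a shift passes 62.5 or a number of a turn 10.7, either way. A call with a gripper value outside its range is refused whole. The fingers move at their own pace and stop on an object; "squeeze" is the grip in N (left out, the last holds). Time passes only in rows, so rows that do not move let the fingers close. It gives the time, the measured TCP pose, the force, the opening and the grip force at its end, in the units of the state.
- arm.observe(): the state, without advancing time (a new reading comes with each control period).
- arm.grab_frame(name): name is "side" or "top" or "wrist"; returns a dict with "pixels" (400x640x3 uint8, red, green, blue), "fx", "fy", "cx", "cy" (pixels), "position" and "orientation" of the camera in the world; the wrist camera has in their place "T_tool_cam" (4x4, takes a point from camera to tool coordinates, whose origin is the TCP and whose axes are the flange's). Camera axes: x right, y down, z forward; pixel columns grow to the right and rows downward; lengths in m; the calibration is good to about 2 mm. The wrist camera is an equidistant fisheye: a pixel r from the principal point sees the ray r / f radians off the axis. A picture is of the moment at which its call begins: read the wrist's pose just before it. There is no depth.
- arm.hand_in(): hands the job in; it is judged then, once.
The state is a dict: "time": time; "joints": joint angles; "joint_velocities": joint speeds; "effort": joint torques, N m; "eef_pos": TCP position; "eef_rot": TCP orientation; "wrist_force": force on the tool from outside, world axes, zero at the start; "torque": the same for the moment, N m; "gripper_width": finger opening in m; "gripper_force": force on a finger pad.
Only numpy, scipy, OpenCV 4.12 (cv2) and the standard library are available. Lean on these libraries where they do the work, as an engineer would, in place of code of your own. Each camera call takes 0.05 s, during which the arm holds its last target. There are 200 camera calls.

## Working session

There is one attempt and no reset: what is moved stays moved. The work goes in short steps, Python scripts to look and compute and a tool call to move; the robot and the scene stay as the last step left them, time stands still between calls to the robot, and variables do not carry over. Pictures are saved under pics/ and viewed, at most 10 in all, crops included, and the job is handed in when it is done.

Besides the shell and the picture viewer there is one more tool, called after "Emit:" as a command line: name --argument value ..., lists and objects as JSON in quotes. carry_out: Moves the arm, as the interface text tells. Its arguments: {"type":"object","properties":{"motion":{"type":"string"},"squeeze":{"type":"number"}},"required":["motion"]}

```bash
mkdir -p pics; ls; python3 - <<'E'
from station import arm
import cv2,numpy as np
s=arm.observe(); print({k:np.round(v,3).tolist() for k,v in s.items()})
for n in ("side","top"):
    f=arm.grab_frame(n); cv2.imwrite(f"pics/{n}0.png",f["pixels"][:,:,::-1])
    print(n,{k:np.round(v,4).tolist() for k,v in f.items() if k!="pixels"})
    np.savez(f"{n}0.npz",**f)
E
```

```text
pics
{'time': 0.0, 'joints': [1.192, 0.322, -0.07, 1.452, 0.023, 1.371, -0.057], 'joint_velocities': [0.001, -0.0, -0.001, 0.0, 0.001, 0.0, 0.001], 'effort': [0.0, -49.129, -0.404, -31.252, -0.064, 0.044, 0.0], 'eef_pos': [0.249, -0.6, 0.221], 'eef_rot': [0.981, 0.195, -0.0, -0.001], 'wrist_force': [0.05, 0.396, -0.203], 'torque': [-0.046, -0.0, 0.002], 'gripper_force': 0.0, 'gripper_width': 0.087}
side {'fx': 409.2831, 'fy': 409.2831, 'cx': 321.3387, 'cy': 202.504, 'position': [0.843, -0.827, 0.8101], 'orientation': [0.8797, 0.1717, -0.0918, -0.4338]}
top {'fx': 396.5475, 'fy': 396.5475, 'cx': 314.8003, 'cy': 205.3261, 'position': [0.3927, -0.0306, 1.0345], 'orientation': [0.7112, -0.7006, 0.0306, -0.049]}
```

View pics/top0.png

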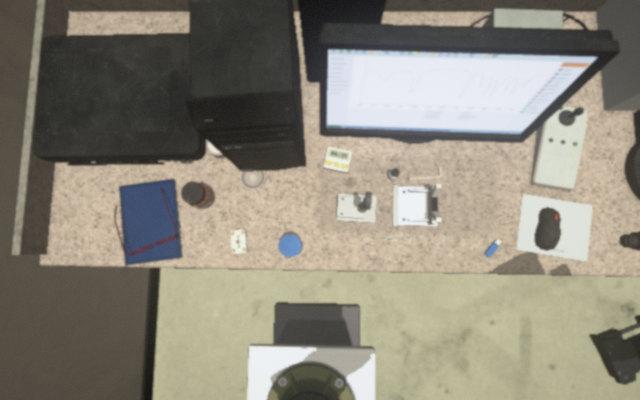

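View pics/side0.png

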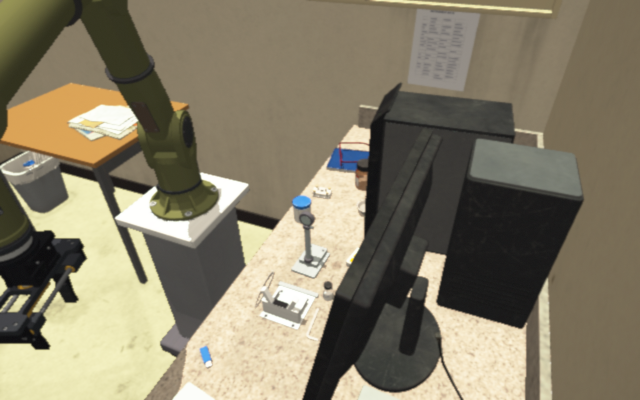

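Top view: stand at about (356,207), rest plate at (397–440, 185–225) with the bar on its left and the saddle on its right. The monitor is behind (above in the image), the vial at (393,173), and tweezers and hex key lie either side of the rest. I'll enlarge both views.

```bash
cat > h.py <<'E'
import numpy as np,cv2
from scipy.spatial.transform import Rotation as R
def ray(f,uv):
    d=np.array([(uv[0]-f["cx"])/f["fx"],(uv[1]-f["cy"])/f["fy"],1.])
    return np.array(f["position"]),R.from_quat(f["orientation"]).apply(d)
def plane(f,uv,z=0.):
    p,d=ray(f,uv); return p+d*(z-p[2])/d[2]
def proj(f,P):
    q=R.from_quat(f["orientation"]).inv().apply(np.asarray(P,float)-f["position"])
    return np.array([f["cx"]+f["fx"]*q[0]/q[2],f["cy"]+f["fy"]*q[1]/q[2]])
def tri(f,u,g,v):
    p,d=ray(f,u);q,e=ray(g,v)
    t=np.linalg.lstsq(np.c_[d,-e],q-p,rcond=None)[0]
    a=p+d*t[0];b=q+e*t[1]; return (a+b)/2,np.linalg.norm(a-b)
E
python3 - <<'E'
import numpy as np,cv2
t=np.load("top0.npz")["pixels"][:,:,::-1]; s=np.load("side0.npz")["pixels"][:,:,::-1]
a=cv2.resize(t[165:250,325:450],None,fx=6,fy=6,interpolation=cv2.INTER_CUBIC)
b=cv2.resize(s[190:345,245:345],None,fx=3.8,fy=3.8,interpolation=cv2.INTER_CUBIC)
cv2.imwrite("pics/tc.png",a);cv2.imwrite("pics/sc.png",b)
E
```

```text
(no output)
```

View pics/tc.png

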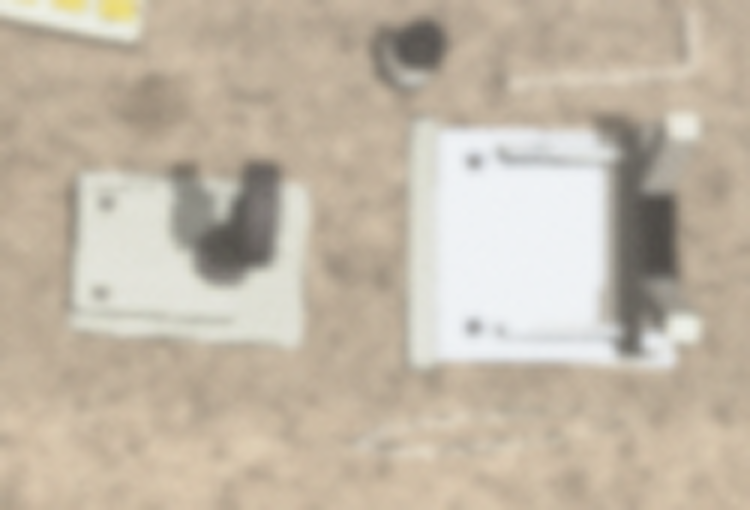

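View pics/sc.png

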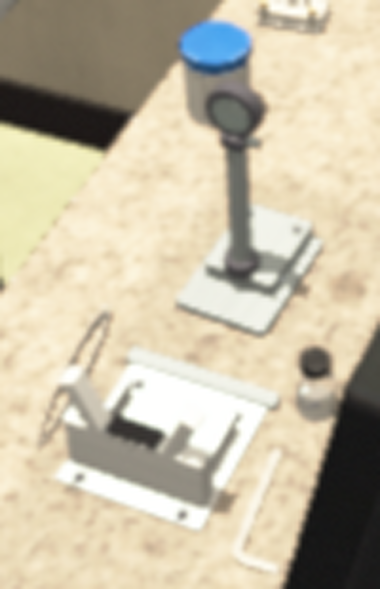

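Top crop: front foot edge (310,185)–(300,347), bar outer edge (415,120)–(410,368), saddle's black rubber (657,235). The side crop agrees: the stand is upright and facing the bar, with the window in front of the drying pot in line of sight only.

```bash
python3 - <<'E'
from h import *
t=dict(np.load("top0.npz"));s=dict(np.load("side0.npz"))
T=lambda x,y:((x+.5)/6-.5+325,(y+.5)/6-.5+165)
S=lambda x,y:((x+.5)/3.8-.5+245,(y+.5)/3.8-.5+190)
def p(n,v): print(n,np.round(np.array(v)*1000,1).tolist())
A=lambda n,x,y,z:p(n,plane(t,T(x,y),z))
A("ff far",310,185,.008);A("ff near",300,347,.008);A("rear far",78,172,.008);A("rear near",70,330,.008)
A("bar far",413,120,.007);A("bar near",409,368,.007);A("rubber",657,235,.053)
A("vialcap",420,42,.05);A("tweez",360,440,0);A("tweez2",545,412,0)
A("hex",515,85,.003);A("hexc",690,68,.003)
A("saddle top far",683,125,.088);A("saddle top near",683,328,.088)
B=lambda n,x,y,z:p(n,plane(s,S(x,y),z))
B("s ff near",178,302,.008);B("s ff far",265,334,.008);B("s rear far",322,240,.008)
B("s bar near",130,350,.007);B("s bar far",280,400,.007);B("s rub",135,430,.053)
B("window",235,110,.166);B("postmid",237,192,.11);B("collar", 240,262,.022)
p("win tri",tri(t,T(258,185),s,S(235,110))[0])
# monitor lower edges
for uv in((322,133),(515,137),(600,45),(322,28)):
  p("mon",plane(t,uv,.1)); 
E
```

```text
ff far [536.7, -162.5, 8.0]
ff near [466.3, -158.2, 8.0]
rear far [541.1, -61.9, 8.0]
rear near [472.2, -59.2, 8.0]
bar far [566.0, -207.3, 7.0]
bar near [458.0, -205.0, 7.0]
rubber [511.5, -299.3, 53.0]
vialcap [591.8, -203.0, 50.0]
tweez [427.0, -185.0, 0.0]
tweez2 [440.3, -264.5, 0.0]
hex [582.7, -252.5, 3.0]
hexc [591.2, -328.5, 3.0]
saddle top far [551.7, -300.8, 88.0]
saddle top near [470.3, -299.3, 88.0]
s ff near [470.2, -159.2, 8.0]
s ff far [538.7, -164.0, 8.0]
s rear far [541.4, -64.5, 8.0]
s bar near [458.7, -210.5, 7.0]
s bar far [570.2, -212.5, 7.0]
s rub [512.9, -301.9, 53.0]
window [504.3, -124.1, 166.0]
postmid [510.9, -140.3, 110.0]
collar [500.8, -119.8, 22.0]
win tri [509.8, -125.0, 169.2]
mon [674.7, -20.0, 100.0]
mon [669.0, -481.0, 100.0]
mon [901.3, -694.9, 100.0]
mon [944.1, -16.1, 100.0]
```

Emit:
carry_out --motion "0 0 -4 0 0 -9.5 60; 0 0 -4 0 0 -9.5 30; 0 0 -4 0 0 -9.5 30; 0 0 -4 0 0 -9.5 30; 0 0 -4 0 0 -9.5 30; 0 0 -4 0 0 -9.5 30; 0 0 -4 0 0 -9.5 30"

```text
time: 0.98
eef_pos: [0.2486, -0.6003, 0.25]
eef_rot: [0.711, 0.703, 0.0, -0.001]
wrist_force: [-0.5, 0.1, 0.1]
gripper_width: 0.0313
gripper_force: 0.0
```

Emit:
carry_out --motion "47.8 20.7 0 0 0 0 30; 47.8 20.7 0 0 0 0 30; 47.8 20.7 0 0 0 0 30; 47.8 20.7 0 0 0 0 30; 47.8 20.7 0 0 0 0 30; 47.8 20.7 0 0 0 0 30; 47.8 20.7 0 0 0 0 30; 47.8 20.7 0 0 0 0 30; 47.8 20.7 0 0 0 0 30; 47.8 20.7 0 0 0 0 30; 47.8 20.7 0 0 0 0 30; 47.8 20.7 0 0 0 0 30"

```text
time: 2.48
eef_pos: [0.5073, -0.0299, 0.2504]
eef_rot: [0.713, 0.701, -0.0, 0.0]
wrist_force: [0.4, -0.2, 0.5]
gripper_width: 0.0299
gripper_force: 0.0
```

Emit:
carry_out --motion "0 0 40 0 0 0 30; 0 0 40 0 0 0 30; 0 0 40 0 0 0 30; 0 0 40 0 0 0 30; 0 0 40 0 0 0 30; 0 0 25 0 0 0 30; 0 0 12 0 0 0 30; 0 0 0 0 0 0 30"

```text
time: 3.48
eef_pos: [0.5067, -0.0312, 0.0131]
eef_rot: [0.713, 0.701, -0.0, -0.001]
wrist_force: [-0.4, -0.3, -0.2]
gripper_width: 0.0298
gripper_force: 0.0
```

```bash
python3 - <<'E'
from station import arm
from h import *
s=arm.observe(); print(s["eef_pos"],s["wrist_force"])
f=arm.grab_frame("top"); g=arm.grab_frame("side")
a=cv2.resize(f["pixels"][150:250,300:450,::-1],None,fx=4,fy=4,interpolation=cv2.INTER_CUBIC)
b=cv2.resize(g["pixels"][150:350,230:350,::-1],None,fx=2,fy=2,interpolation=cv2.INTER_CUBIC)
c=np.zeros((400,800-0,3),np.uint8);c[:,:560]=a[:,:560];c[:,560:]=b
cv2.imwrite("pics/m1.png",c)
E
```

```text
[ 0.50665258 -0.03120691  0.0131215 ] [-0.39974688 -0.26435822 -0.22181976]
```

View pics/m1.png

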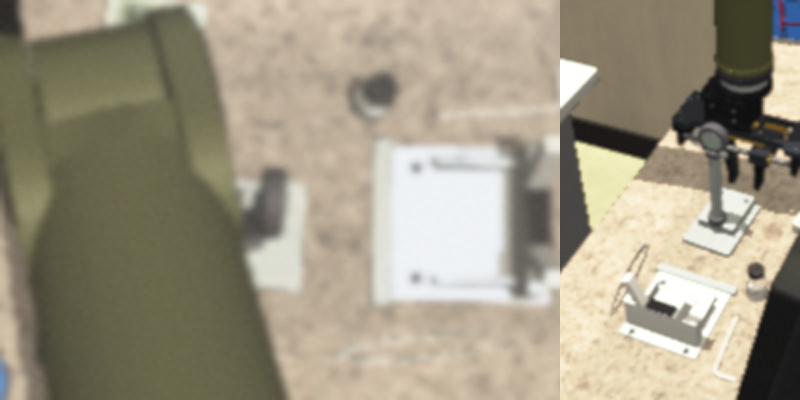

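Fingers are down behind the foot with the stand undisturbed; the front edge is visible at crop x≈303 and the bar at ≈375. Now the push, with a slight +x component.

Emit:
carry_out --motion "-4 0 0 0 0 0 30; -4 0 0 0 0 0 30; -4 0 0 0 0 0 30; -3 0 0 0 0 0 30; -3 0 0 0 0 0 30; -3 0 0 0 0 0 30; -3 0.5 0 0 0 0 30; -3 0.6 0 0 0 0 30; -3 0.6 0 0 0 0 30; -3 0.6 0 0 0 0 30; -3 0.6 0 0 0 0 30; -3 0.6 0 0 0 0 30"

```text
time: 5.08
eef_pos: [0.51, -0.0707, 0.0135]
eef_rot: [0.713, 0.701, -0.0, 0.0]
wrist_force: [-0.4, 4.1, 1.3]
gripper_width: 0.0299
gripper_force: 2.0
```

Emit:
carry_out --motion "-2 0.4 0 0 0 0 30; -2 0.4 0 0 0 0 30; -2 0.4 0 0 0 0 30; -2 0.4 0 0 0 0 30; 0 0 0 0 0 0 30"

```text
time: 5.7
eef_pos: [0.5114, -0.0789, 0.0135]
eef_rot: [0.713, 0.701, -0.0, 0.0]
wrist_force: [0.3, 2.9, 1.8]
gripper_width: 0.0301
gripper_force: 1.4
```

```bash
cat > ff.py <<'E'
from station import arm
from h import *
import sys
s=arm.observe(); print(s["eef_pos"],s["wrist_force"])
f=arm.grab_frame("top"); np.savez("top_now.npz",**f)
a=cv2.resize(f["pixels"][165:250,325:450,::-1],None,fx=6,fy=6,interpolation=cv2.INTER_CUBIC)
cv2.imwrite(sys.argv[1],a)
E
python3 ff.py pics/m2.png
```

```text
[ 0.5114382  -0.07888863  0.01352955] [0.28219912 2.90615596 1.84818996]
```

View pics/m2.png

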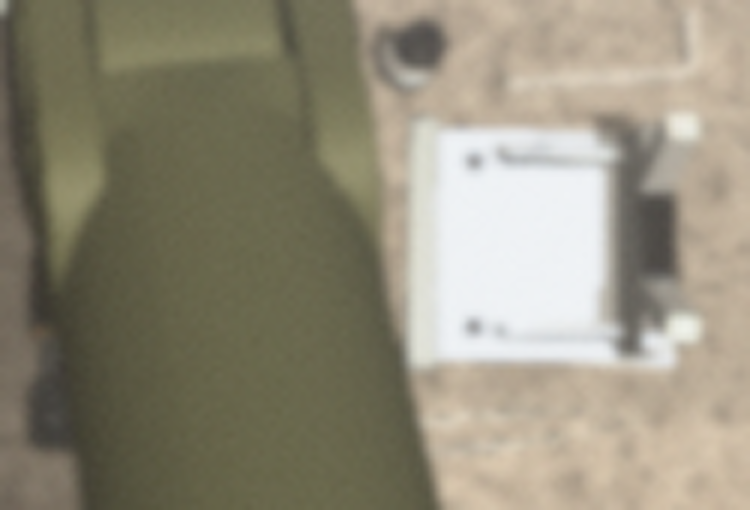

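The arm hides the foot from the top camera, so I'll continue most of the way and check with the side camera.

Emit:
carry_out --motion "-2 0.4 0 0 0 0 30; -2 0.4 0 0 0 0 30; -2 0.4 0 0 0 0 30; -2 0.4 0 0 0 0 30; -2 0.4 0 0 0 0 30; -2 0.4 0 0 0 0 30; 0 0 0 0 0 0 30"

```text
time: 6.62
eef_pos: [0.5137, -0.091, 0.0136]
eef_rot: [0.713, 0.701, -0.0, 0.0]
wrist_force: [-0.6, 3.0, 0.5]
gripper_width: 0.0297
gripper_force: 1.5
```

```bash
python3 - <<'E'
from station import arm
from h import *
f=arm.grab_frame("side"); np.savez("side_now.npz",**f)
a=cv2.resize(f["pixels"][195:335,245:345,::-1],None,fx=4.2,fy=4.2,interpolation=cv2.INTER_CUBIC)
cv2.imwrite("pics/m3.png",a)
E
```

```text
(no output)
```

View pics/m3.png

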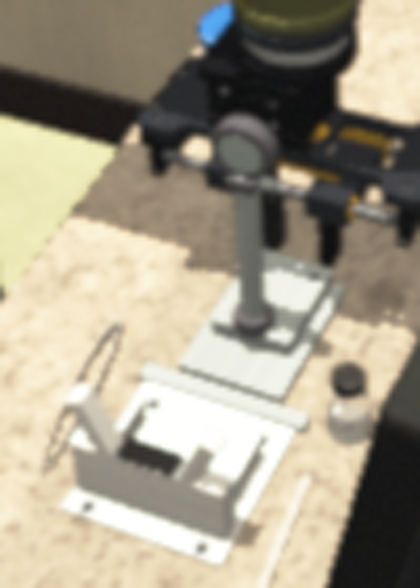

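Foot front corners are at crop (180,368) and (285,400), and the bar's top outer edge runs (147,366)–(308,415), so only a few mm of gap remain.

```bash
python3 - <<'E'
from h import *
s=dict(np.load("side_now.npz"))
S=lambda x,y:((x+.5)/4.2-.5+245,(y+.5)/4.2-.5+195)
for n,x,y,z in (("fn",180,367,.008),("ff",285,399,.008),("bn",147,366,.007),("bf",308,413,.007),("rearfar",340,290,.008),("post",250,220,.11),("rub",152,457,.053)):
    print(n,np.round(plane(s,S(x,y),z)*1000,1))
E
```

```text
fn [ 480.3 -203.8    8. ]
ff [ 550.3 -203.1    8. ]
bn [ 460.6 -209.9    7. ]
bf [ 566.9 -207.1    7. ]
rearfar [ 547.2 -107.     8. ]
post [ 514.4 -165.6  110. ]
rub [ 515.1 -303.    53. ]
```

Emit:
carry_out --motion "-1 0 0 0 0 0 30; -1 0 0 0 0 0 30; -1 0 0 0 0 0 30; -1 0 0 0 0 0 30; 0 0 0 0 0 0 30"

```text
time: 7.3
eef_pos: [0.5136, -0.0944, 0.0136]
eef_rot: [0.713, 0.701, 0.0, 0.0]
wrist_force: [-0.0, 4.5, -0.3]
gripper_width: 0.0298
gripper_force: 1.9
```

Emit:
carry_out --motion "-1 0 0 0 0 0 30; -1 0 0 0 0 0 30; 0 0 0 0 0 0 30"

```text
time: 7.68
eef_pos: [0.5136, -0.0945, 0.0136]
eef_rot: [0.713, 0.701, 0.001, -0.001]
wrist_force: [0.2, 7.7, 1.2]
gripper_width: 0.0303
gripper_force: 3.6
```

The arm has stopped moving and force is rising, so the foot is against the bar. A little more to square it, then back off.

Emit:
carry_out --motion "-1 0 0 0 0 0 30; -1 0 0 0 0 0 30; 0 0 0 0 0 0 30"

```text
time: 8.05
eef_pos: [0.5135, -0.0947, 0.0136]
eef_rot: [0.713, 0.702, 0.001, -0.002]
wrist_force: [0.1, 9.8, 1.4]
gripper_width: 0.0299
gripper_force: 5.4
```

Emit:
carry_out --motion "2 0 0 0 0 0 30; 3 0 0 0 0 0 30; 6 0 0 0 0 0 30; 20 0 0 0 0 0 30; 20 0 -10 0 0 0 30; 10 0 -40 0 0 0 30; 0 0 -60 0 0 0 30; 0 0 -60 0 0 0 30; 0 0 -60 0 0 0 30; 0 0 -40 0 0 0 30; 0 0 0 0 0 0 30"

```text
time: 9.43
eef_pos: [0.5164, -0.0369, 0.2878]
eef_rot: [0.713, 0.701, 0.002, 0.004]
wrist_force: [0.1, -0.1, 0.1]
gripper_width: 0.0301
gripper_force: 0.0
```

```bash
python3 - <<'E'
from station import arm
from h import *
s=arm.observe(); print(s["eef_pos"],s["joints"])
f=arm.grab_frame("top"); np.savez("top_now.npz",**f)
g=arm.grab_frame("side"); np.savez("side_now.npz",**g)
a=cv2.resize(f["pixels"][165:250,340:450,::-1],None,fx=4,fy=4,interpolation=cv2.INTER_CUBIC)
b=cv2.resize(g["pixels"][195:335,245:345,::-1],None,fx=3.5,fy=3.5,interpolation=cv2.INTER_CUBIC)
c=np.zeros((490,790,3),np.uint8);c[:340,:440]=a;c[:,440:]=b
cv2.imwrite("pics/m4.png",c)
E
```

```text
[ 0.51639051 -0.03691574  0.28776637] [ 0.78285787  0.04578063 -0.7819645   1.65561444  0.03530598  1.44633847
 -0.01961904]
```

View pics/m4.png

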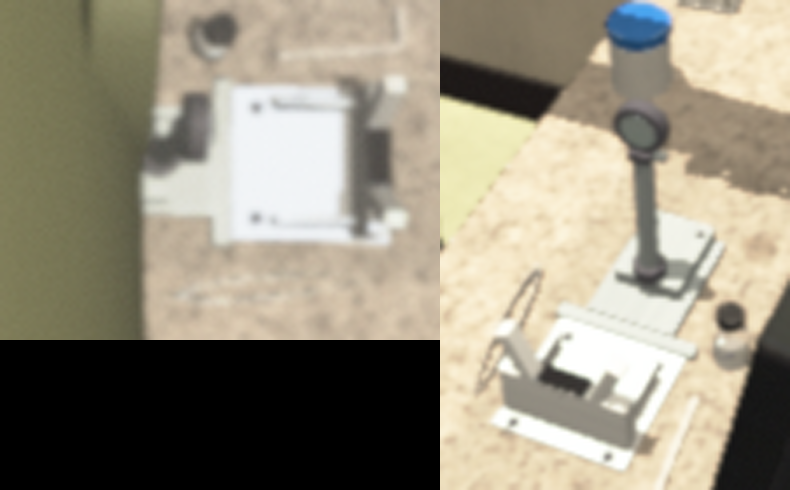

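Foot is square against the bar, with foot centre at crop row 161 and bar centre at 162. Next: turn the gripper so the fingers straddle the post along the tipping direction, the rear finger pushing and the front one catching. I'll test the needed wrist tilt in free air first.

Emit:
carry_out --motion "0 0 0 0 0 10 50; 0 0 0 0 0 10 50; 0 0 0 0 0 10 50; 0 0 0 0 0 10 50; 0 0 0 0 0 10 50; 0 0 0 0 0 10 50; 0 0 0 0 0 10 50; 0 0 0 0 0 10 50; 0 0 0 0 0 10 50; 0 0 0 0 0 0 50"

```text
time: 10.78
eef_pos: [0.5136, -0.0373, 0.2819]
eef_rot: [1.0, -0.008, -0.001, -0.0]
wrist_force: [-0.3, 0.2, 0.0]
gripper_width: 0.05
gripper_force: 0.0
```

Emit:
carry_out --motion "0 53 0 0 0 0 50; 0 53 0 0 0 0 50; 0 53 0 0 0 0 50; 0 53 0 0 0 0 50; 0 53 0 0 0 0 50; 0 53 0 0 0 0 50; 0 0 0 10 0 0 50; 0 0 0 10 0 0 50; 0 0 0 10 0 0 50; 0 0 0 10 0 0 50; 0 0 0 10 0 0 50; 0 0 0 0 0 0 50"

```text
time: 12.28
eef_pos: [0.507, -0.3578, 0.2762]
eef_rot: [0.905, -0.01, 0.001, -0.426]
wrist_force: [-0.3, 0.0, -0.9]
gripper_width: 0.0499
gripper_force: 0.0
```

```bash
python3 - <<'E'
from station import arm
from h import *
s=arm.observe(); print(s["eef_pos"],np.round(s["joints"],3)); print(R.from_quat(s["eef_rot"]).as_matrix().round(3))
E
```

```text
[ 0.50702982 -0.3577879   0.27616439] [ 1.145  0.779 -0.527  1.005 -0.343  1.984 -0.999]
[[ 1.    -0.018  0.011]
 [-0.02  -0.637  0.77 ]
 [-0.007 -0.77  -0.638]]
```

Emit:
carry_out --motion "0 35.7 29.7 0 0 0 50; 0 35.7 29.7 0 0 0 50; 0 35.7 29.7 0 0 0 50; 0 35.7 29.7 0 0 0 50; 0 0 0 0 0 0 50"

```text
time: 12.9
eef_pos: [0.5079, -0.3541, 0.0962]
eef_rot: [0.906, -0.007, 0.002, -0.423]
wrist_force: [0.1, -0.1, 0.6]
gripper_width: 0.0497
gripper_force: 0.0
```

```bash
python3 - <<'E'
from station import arm
from h import *
s=arm.observe(); print(s["eef_pos"],np.round(s["joints"],3)); print(R.from_quat(s["eef_rot"]).as_matrix().round(3))
E
```

```text
[ 0.50788729 -0.3541076   0.09621223] [ 1.145  0.907 -0.491  1.161 -0.256  1.744 -0.847]
[[ 1.    -0.011  0.009]
 [-0.014 -0.642  0.767]
 [-0.003 -0.767 -0.642]]
```

Pose reachable. Now retreat up, untilt, and position over the stand.

Emit:
carry_out --motion "0 -38 -32 0 0 0 60; 0 -38 -32 0 0 0 60; 0 -38 -32 0 0 0 60; 0 -38 -32 0 0 0 60; 0 0 0 -10 0 0 60; 0 0 0 -10 0 0 60; 0 0 0 -10 0 0 60; 0 0 0 -10 0 0 60; 0 0 0 -10 0 0 60; 0 -60 0 0 0 0 60; 0 -60 0 0 0 0 60; 0 0 0 0 0 0 60"

```text
time: 14.4
eef_pos: [0.5131, -0.228, 0.3017]
eef_rot: [1.0, -0.002, 0.003, 0.002]
wrist_force: [-0.5, -0.4, 1.0]
gripper_width: 0.0601
gripper_force: 0.0
```

```bash
python3 - <<'E'
from station import arm
from h import *
s=arm.observe(); print(s["eef_pos"]); M=R.from_quat(s["eef_rot"]).as_matrix();print(M.round(3))
for z in (.25,.133): print((M.T@(np.array([.5145,-.170,z])-s["eef_pos"])*1000).round(1))
E
```

```text
[ 0.51307623 -0.22795029  0.30165417]
[[ 1.    -0.004  0.006]
 [-0.004 -1.    -0.004]
 [ 0.006  0.004 -1.   ]]
[  0.9 -58.1  51.4]
[ 1.000e-01 -5.860e+01  1.684e+02]
```

Emit:
carry_out --motion "0 -29 0 0 0 0 60; 0 -29 0 0 0 0 60; 0 0 20 0 0 0 60; 0 0 40 0 0 0 60; 0 0 40 0 0 0 60; 0 0 40 0 0 0 60; 0 0 20 0 0 0 60; 0 0 8 0 0 0 60; 0 0 0 0 0 0 60"

```text
time: 15.52
eef_pos: [0.5127, -0.1786, 0.1301]
eef_rot: [1.0, -0.008, 0.001, 0.001]
wrist_force: [-0.4, 0.8, -0.6]
gripper_width: 0.0599
gripper_force: 0.0
```

```bash
python3 - <<'E'
from station import arm
from h import *
s=arm.observe(); print(s["eef_pos"],s["wrist_force"]); 
g=arm.grab_frame("side"); w=arm.grab_frame("wrist")
print(w["T_tool_cam"].round(3) if hasattr(w["T_tool_cam"],"round") else w["T_tool_cam"], w["fx"])
b=cv2.resize(g["pixels"][140:300,250:370,::-1],None,fx=2.5,fy=2.5)
c=np.zeros((400,800,3),np.uint8);c[:,:300]=b;c[:,300:]=cv2.resize(w["pixels"],(500,312))[:,:,::-1][0:1].repeat(400,0)
c[:312,300:]=cv2.resize(w["pixels"],(500,312))[:,:,::-1];c[312:,300:]=0
cv2.imwrite("pics/m5.png",c)
E
```

```text
[ 0.51268587 -0.17860471  0.13013324] [-0.39569785  0.75590144 -0.61271334]
[[ 0.    -0.958 -0.285  0.078]
 [ 1.     0.     0.    -0.002]
 [-0.    -0.285  0.958 -0.162]
 [ 0.     0.     0.     1.   ]] 309.70691628693146
```

View pics/m5.png

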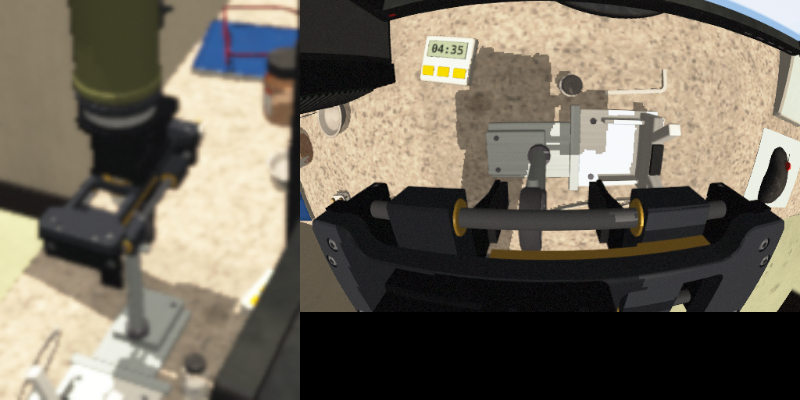

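Wrist view: the post (540,160) stands between the open fingers (inner edges at about 505 and 590), nearer the rear finger, so its y is about −0.171 as expected. Close the gap to 42 mm without touching, then creep to contact.

Emit:
carry_out --motion "1 0 -1 0 0 0 52; 1 0 -1 0 0 0 42; 0 0 0 0 0 0 42; 0 1 0 0 0 0 42; 0 1 0 0 0 0 42; 0 1 0 0 0 0 42; 0 0 0 0 0 0 42"

```text
time: 16.5
eef_pos: [0.5139, -0.1809, 0.1305]
eef_rot: [1.0, -0.008, -0.0, -0.0]
wrist_force: [-0.1, 2.2, 0.9]
gripper_width: 0.0422
gripper_force: 1.1
```

Emit:
carry_out --motion "0 1 0 0 0 0 42; 0 1 0 0 0 0 42; 0 1 0 0 0 0 42; 0 0 0 0 0 0 42"

```text
time: 17.0
eef_pos: [0.5141, -0.1846, 0.1306]
eef_rot: [1.0, -0.009, 0.0, 0.0]
wrist_force: [-0.6, 2.4, 1.4]
gripper_width: 0.0415
gripper_force: 1.3
```

Contact began at TCP y≈−0.181 (front edge at y≈−0.2045), and the stand is now tilted about 2°. Next: follow the tipping arc at 1° per row, vertical tool until 28°, then turning the tool rigidly with the stand.

Emit:
carry_out --motion "0 2.3 -0.7 0 0 0 42; 0 2.3 -0.7 0 0 0 42; 0 2.3 -0.6 0 0 0 42; 0 2.3 -0.6 0 0 0 42; 0 2.3 -0.5 0 0 0 42; 0 2.3 -0.5 0 0 0 42; 0 2.3 -0.4 0 0 0 42; 0 2.3 -0.4 0 0 0 42; 0 2.4 -0.4 0 0 0 42; 0 2.4 -0.3 0 0 0 42; 0 2.4 -0.3 0 0 0 42; 0 2.4 -0.2 0 0 0 42"

```text
time: 18.5
eef_pos: [0.5135, -0.2128, 0.1362]
eef_rot: [1.0, -0.009, 0.0, 0.0]
wrist_force: [0.2, 2.3, 1.4]
gripper_width: 0.0419
gripper_force: 1.2
```

Emit:
carry_out --motion "0 2.4 -0.2 0 0 0 42; 0 2.4 -0.1 0 0 0 42; 0 2.4 -0.1 0 0 0 42; 0 2.4 0 0 0 0 42; 0 2.4 0 0 0 0 42; 0 2.4 0 0 0 0 42; 0 2.4 0.1 0 0 0 42; 0 2.4 0.1 0 0 0 42; 0 2.4 0.2 0 0 0 42; 0 2.4 0.2 0 0 0 42; 0 2.4 0.3 0 0 0 42; 0 2.4 0.3 0 0 0 42"

```text
time: 20.0
eef_pos: [0.5129, -0.2417, 0.1353]
eef_rot: [1.0, -0.009, -0.0, 0.0]
wrist_force: [0.3, 2.0, 3.9]
gripper_width: 0.0419
gripper_force: 1.2
```

```bash
cat > st.py <<'E'
from station import arm
from h import *
import sys
B=-.2045
s=arm.observe(); M=R.from_quat(s["eef_rot"]).as_matrix(); g=s["gripper_width"]
p=np.array(s["eef_pos"])-M[:,1]*g/2
f,z=-(p[1]-B)*1000,p[2]*1000
h=np.sqrt(f*f+z*z-45**2); th=np.degrees(np.arctan2(f,z)+np.arctan2(45,h))
phi=np.degrees(np.arctan2(M[1,2],-M[2,2]))
print("t",s["time"],"tcp",np.round(s["eef_pos"],4),"F",np.round(s["wrist_force"],1),"rear tip",f,z,"h",h,"theta",th,"phi",phi,"g",g)
print(M.round(3))
e=np.array([s["eef_pos"][0],B,0])-s["eef_pos"]; e=M.T@e*1000
# rigid rotation by +1deg about tool x through edge: shift of TCP in tool frame
print("per deg shift (tool mm)",np.round(np.cross([np.radians(1),0,0],-e),2))
E
python3 st.py
```

```text
t 20.0 tcp [ 0.5129 -0.2417  0.1353] F [0.3 2.  3.9] rear tip 16.191891131838055 135.286064548099 h 128.60597419769312 theta 26.110302551100286 phi -0.011784030785117458 g 0.04192546051201634
[[ 1.    -0.017 -0.   ]
 [-0.017 -1.    -0.   ]
 [-0.     0.    -1.   ]]
per deg shift (tool mm) [-0.    2.36  0.65]
```

Emit:
carry_out --motion "0 2.4 0.5 1 0 0 42; 0 2.4 0.5 1 0 0 42; 0 2.4 0.6 1 0 0 42; 0 2.4 0.6 1 0 0 42; 0 2.4 0.6 1 0 0 42; 0 2.4 0.6 1 0 0 42; 0 2.4 0.6 1 0 0 42; 0 2.4 0.6 1 0 0 42; 0 2.4 0.6 1 0 0 42; 0 2.4 0.6 1 0 0 42; 0 2.4 0.6 1 0 0 42; 0 2.4 0.6 1 0 0 42"

```text
time: 21.5
eef_pos: [0.5125, -0.2695, 0.1255]
eef_rot: [0.994, -0.009, 0.001, -0.105]
wrist_force: [-0.0, 1.1, 0.3]
gripper_width: 0.0418
gripper_force: 0.5
```

```bash
python3 st.py
```

```text
t 21.5 tcp [ 0.5125 -0.2695  0.1255] F [-0.   1.1  0.3] rear tip 44.56778787150748 129.90980260649624 h 129.76072028552596 theta 38.06155616302514 phi 12.055505704204128 g 0.04178871392362691
[[ 1.    -0.017  0.004]
 [-0.017 -0.978  0.209]
 [-0.    -0.209 -0.978]]
per deg shift (tool mm) [-0.    2.38  0.65]
```

Tracking well at θ≈38°. Continuing.

Emit:
carry_out --motion "0 2.4 0.6 1 0 0 42; 0 2.4 0.6 1 0 0 42; 0 2.4 0.6 1 0 0 42; 0 2.4 0.6 1 0 0 42; 0 2.4 0.6 1 0 0 42; 0 2.4 0.7 1 0 0 42; 0 2.4 0.7 1 0 0 42; 0 2.4 0.7 1 0 0 42; 0 2.4 0.7 1 0 0 42; 0 2.4 0.7 1 0 0 42; 0 2.4 0.7 1 0 0 42; 0 2.4 0.7 1 0 0 42"

```text
time: 23.0
eef_pos: [0.512, -0.2945, 0.1094]
eef_rot: [0.978, -0.008, 0.002, -0.208]
wrist_force: [-0.7, 1.1, 0.8]
gripper_width: 0.0422
gripper_force: 0.3
```

```bash
python3 st.py
```

```text
t 23.0 tcp [ 0.512  -0.2945  0.1094] F [-0.7  1.1  0.8] rear tip 70.77174870113798 117.95565851381475 h 129.98914489158201 theta 50.058139487219044 phi 24.05208573808666 g 0.042159488817610676
[[ 1.    -0.016  0.007]
 [-0.017 -0.913  0.408]
 [ 0.    -0.408 -0.913]]
per deg shift (tool mm) [-0.    2.38  0.66]
```

Emit:
carry_out --motion "0 1.7 0.5 0.7 0 0 42; 0 1.7 0.5 0.7 0 0 42; 0 1.7 0.5 0.7 0 0 42; 0 1.5 0.5 0.7 0 0 41; 0 1.7 0.5 0.7 0 0 41; 0 1.5 0.5 0.7 0 0 40; 0 1.7 0.5 0.7 0 0 40; 0 1.7 0.4 0.7 0 0 40; 0 1.7 0.4 0.7 0 0 40; 0 1.7 0.4 0.7 0 0 40; 0 1.7 0.4 0.7 0 0 40; 0 1.7 0.5 0.7 0 0 40"

```text
time: 24.5
eef_pos: [0.5118, -0.3095, 0.095]
eef_rot: [0.96, -0.008, 0.002, -0.279]
wrist_force: [0.3, -0.4, 0.6]
gripper_width: 0.04
gripper_force: 0.2
```

```bash
python3 st.py
```

```text
t 24.5 tcp [ 0.5118 -0.3095  0.095 ] F [ 0.3 -0.4  0.6] rear tip 88.16394673680675 105.77105413297386 h 130.13607261866704 theta 58.88738329693362 phi 32.43578568416449 g 0.03997804312760814
[[ 1.    -0.015  0.009]
 [-0.017 -0.844  0.536]
 [ 0.    -0.536 -0.844]]
per deg shift (tool mm) [-0.    2.38  0.66]
```

Emit:
carry_out --motion "0 1.4 0.4 0.6 0 0 40; 0 1.4 0.4 0.6 0 0 40; 0 1.4 0.4 0.6 0 0 40; 0 1.4 0.4 0.6 0 0 40; 0 1.4 0.4 0.6 0 0 40; 0 1.4 0.4 0.6 0 0 40; 0 1.4 0.4 0.6 0 0 40; 0 1.4 0.4 0.6 0 0 40; 0 1.4 0.4 0.6 0 0 40; 0 1.4 0.4 0.6 0 0 40; 0 1.4 0.4 0.6 0 0 40; 0 1.4 0.4 0.6 0 0 40"

```text
time: 26.0
eef_pos: [0.5116, -0.3203, 0.0814]
eef_rot: [0.941, -0.008, 0.003, -0.339]
wrist_force: [-0.4, -0.1, -0.0]
gripper_width: 0.0401
gripper_force: 0.1
```

```bash
python3 st.py
```

```text
t 26.0 tcp [ 0.5116 -0.3203  0.0814] F [-0.4 -0.1 -0. ] rear tip 100.3484613214736 94.17619334871657 h 130.05371614545325 theta 65.90356204030813 phi 39.628233726084204 g 0.040141268796665144
[[ 1.    -0.013  0.011]
 [-0.017 -0.77   0.638]
 [-0.    -0.638 -0.77 ]]
per deg shift (tool mm) [-0.    2.38  0.65]
```

Emit:
carry_out --motion "0 1.2 0.3 0.5 0 0 40; 0 1.2 0.3 0.5 0 0 40; 0 1.2 0.4 0.5 0 0 40; 0 1.2 0.3 0.5 0 0 40; 0 1.2 0.3 0.5 0 0 40; 0 1.2 0.4 0.5 0 0 40; 0 1.2 0.3 0.5 0 0 40; 0 1.2 0.3 0.5 0 0 40; 0 1.2 0.4 0.5 0 0 40; 0 1.2 0.3 0.5 0 0 40; 0 1.2 0.3 0.5 0 0 40; 0 1.2 0.3 0.5 0 0 40"

```text
time: 27.5
eef_pos: [0.5114, -0.3283, 0.0688]
eef_rot: [0.922, -0.008, 0.003, -0.388]
wrist_force: [0.1, -0.2, -0.9]
gripper_width: 0.0399
gripper_force: 0.0
```

```bash
python3 st.py
```

```text
t 27.5 tcp [ 0.5114 -0.3283  0.0688] F [ 0.1 -0.2 -0.9] rear tip 109.85328402911884 83.07128501856998 h 130.16751671065538 theta 71.97404764663064 phi 45.623134314494365 g 0.039888347939397106
[[ 1.    -0.012  0.012]
 [-0.017 -0.699  0.715]
 [-0.    -0.715 -0.699]]
per deg shift (tool mm) [-0.    2.38  0.65]
```

The front finger now carries the window lightly (Fz −0.9 N). Lower on slowly.

Emit:
carry_out --motion "0 1 0.3 0.4 0 0 40; 0 1 0.3 0.4 0 0 40; 0 1 0.3 0.4 0 0 40; 0 1 0.3 0.4 0 0 40; 0 1 0.3 0.4 0 0 40; 0 1 0.3 0.4 0 0 40; 0 1 0.3 0.4 0 0 40; 0 0 0 0 0 0 40"

```text
time: 28.5
eef_pos: [0.5112, -0.3316, 0.0621]
eef_rot: [0.912, -0.008, 0.003, -0.41]
wrist_force: [0.0, -0.3, -0.5]
gripper_width: 0.04
gripper_force: 0.0
```

```bash
python3 st.py
```

```text
t 28.5 tcp [ 0.5112 -0.3316  0.0621] F [ 0.  -0.3 -0.5] rear tip 113.81986878368657 77.01094115436966 h 129.8485563547682 theta 75.03171970750026 phi 48.41178163220186 g 0.04000299127346151
[[ 1.    -0.012  0.013]
 [-0.018 -0.664  0.748]
 [-0.    -0.748 -0.664]]
per deg shift (tool mm) [-0.    2.38  0.66]
```

Emit:
carry_out --motion "0 0 0 0 0 0 41; 0 0 0 0 0 0 42; 0 0 0 0 0 0 43; 0 0 0 0 0 0 44; 0 0 0 0 0 0 46; 0 0 0 0 0 0 48; 0 0 0 0 0 0 50; 0 0 0 0 0 0 53; 0 0 0 0 0 0 56; 0 0 0 0 0 0 60; 0 0 0 0 0 0 60"

```text
time: 29.88
eef_pos: [0.5114, -0.3315, 0.0624]
eef_rot: [0.912, -0.008, 0.004, -0.41]
wrist_force: [-0.4, -0.0, -0.3]
gripper_width: 0.0593
gripper_force: 0.0
```

```bash
python3 st.py; python3 - <<'E'
from station import arm
from h import *
f=arm.grab_frame("side"); np.savez("side_now.npz",**f)
a=cv2.resize(f["pixels"][195:335,245:345,::-1],None,fx=4.2,fy=4.2,interpolation=cv2.INTER_CUBIC)
w=arm.grab_frame("wrist")["pixels"][:,:,::-1]
cv2.imwrite("pics/m6w.png",w);cv2.imwrite("pics/m6s.png",a)
E
```

```text
t 29.875 tcp [ 0.5114 -0.3315  0.0624] F [-0.4 -0.  -0.3] rear tip 107.29023493308168 84.53293429733951 h 128.96515611945026 theta 71.00125468990669 phi 48.39238480483453 g 0.059306817697084534
[[ 1.    -0.012  0.013]
 [-0.017 -0.664  0.748]
 [-0.    -0.748 -0.664]]
per deg shift (tool mm) [-0.    2.38  0.66]
```

Force is zero, so the stand is free. Withdraw along the fingers.

Emit:
carry_out --motion "0 0 -3 0 0 0 60; 0 0 -5 0 0 0 60; 0 0 -8 0 0 0 60; 0 0 -15 0 0 0 60; 0 0 -25 0 0 0 60; 0 0 -35 0 0 0 60; 0 0 -40 0 0 0 60; 0 0 -40 0 0 0 60; 0 0 -30 0 0 0 60; 0 0 0 0 0 0 60"

```text
time: 31.22
eef_pos: [0.5067, -0.4776, 0.194]
eef_rot: [0.913, -0.01, 0.01, -0.407]
wrist_force: [-0.2, 0.7, -0.7]
gripper_width: 0.0603
gripper_force: 0.0
```

```bash
python3 - <<'E'
from station import arm
from h import *
s=arm.observe(); print(s["eef_pos"],s["wrist_force"])
f=arm.grab_frame("top"); g=arm.grab_frame("side");w=arm.grab_frame("wrist")["pixels"][:,:,::-1]
c=np.zeros((600,800,3),np.uint8)
c[:300,:440]=cv2.resize(f["pixels"][165:240,340:450,::-1],None,fx=4,fy=4,interpolation=cv2.INTER_CUBIC)
c[:490,450:800]=cv2.resize(g["pixels"][195:335,245:345,::-1],None,fx=3.5,fy=3.5,interpolation=cv2.INTER_CUBIC)
c[310:585,:440]=cv2.resize(w,(440,275))
cv2.imwrite("pics/m7.png",c)
E
```

```text
[ 0.50667126 -0.47755177  0.1940015 ] [-0.1586583   0.71858172 -0.70980492]
```

View pics/m7.png

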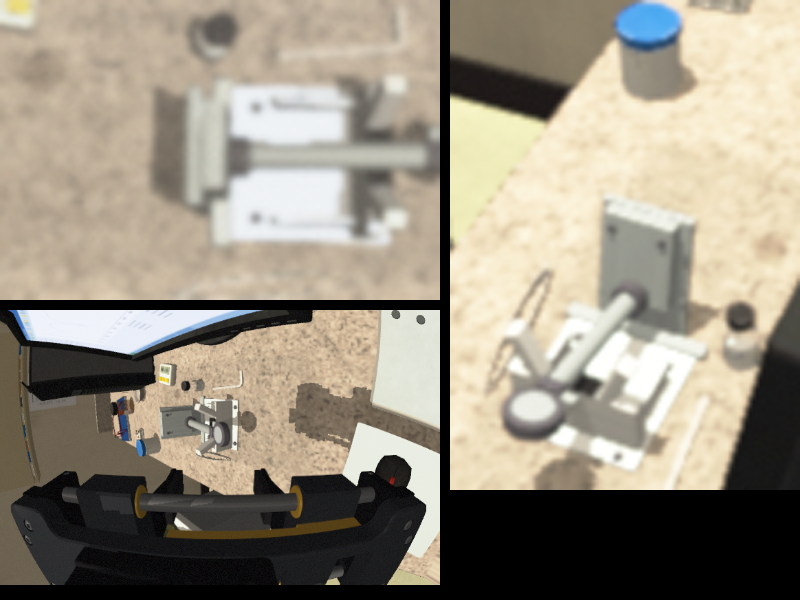

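The stand lies against the bar with its post in the middle of the saddle notch. The bystanders are in place and the gripper is clear.

```bash
python3 -c "
from station import arm
print(arm.hand_in())"
```

```text
the job is handed in; nothing more can be done
None
```

The stand was pushed square against the stop bar and tipped over it under fingertip control. It now lies untouched with its post in the saddle; nothing else was disturbed, and I handed the job in at about 31 s.

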